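Refit the slotted cover over the studs of a gearbox

ROBOT

A 6-joint arm with a two-finger parallel gripper is mounted at the origin on a cart in front of the work surface, level with it; the furniture and walls round the work are solid. World frame = base frame: x ahead of the robot, y to its left, z up, the work surface at z = 0. Lengths are in m, angles in rad, forces in N, time in s.
With the tool pointing down it reaches from about 0.275 to 0.75 m from the base axis. Payload 10.2 kg.
Tool frame: the origin (TCP) lies midway between the tips of the shut fingers; the grasp point (between the pads) lies 19 mm behind it (env.hold_point_z is the distance from the TCP to the grasp point, in m); x points along the fingers, z is the direction in which the jaws open and shut, and the axes are right-handed (so a half turn about x gives the same grasp; the last joint's range is limited). The gripper opens to 85 mm and grips with 20 to 120 N. Pads are 22 mm wide; open, the fingers measure 114 mm over their backs; the gripper's body (76 mm by 85 mm) begins 54 mm behind the grasp point. The pads swing forward as they close: fully open they stand 13 mm farther back than shut.
Start: joints at [0.998, 0.313, 1.498, -0, 1.331, -0.223], TCP at [0.18, 0.493, 0.231] pointing down, gripper open.
Joint ranges: [-2.94, 2.94], [-0.97, 2.17], [0.19, 2.56], [-1.23, 4.37], [0.02, 3.11], [-2.88, 2.88]. Speed limits (rad/s): [2.39, 2.39, 3.01, 3.14, 3.14, 3.14].

INTERFACE

Orientations are given as a unit quaternion [x, y, z, w].
In Python, from bench import env, kinematics, monitor, eyes, job gives the robot as it stands. The module is installed in compiled form; this text tells all that it offers. Calls block until the motion is done:
- env.reach(position, orientation): joint-space move of the TCP to a pose.
- env.movel(position, velocity=0.15, frame=None, guard=None): straight line of the TCP; frame=None keeps the orientation; velocity is the mean speed in m/s. With guard (N) it stops when the force on the tool has changed by that much, and returns True; else False.
- env.set_joints(angles): joint-space move.
- env.release() and env.close_gripper(effort=None): open the fingers fully, or close them until they stop; effort is the grip in N (None keeps the last).
- env.hold(seconds).
- kinematics.ik(position, orientation): joint angles nearest the present ones, or None.
- monitor.sense(): the state.
- eyes.grab_frame(name): name is "scene" or "side" or "wrist"; returns a dict with "frame" (384x512x3 uint8, red, green, blue), "mtx" (3x3 intrinsics, pixels), "view" (4x4, takes a point from world to camera coordinates). Camera axes: x right, y down, z forward; pixel columns grow to the right and rows downward; lengths in m; the calibration is good to about 2 mm. A picture is of the moment at which its call begins. There is no depth.
A pose or a line that the arm cannot do raises env.MotionError and nothing moves.
- job.hand_in(): hands the job in, once; it reports no verdict.
The state is a dict: "clock": time; "joints": joint angles; "qvel": joint speeds; "joint_efforts": joint torques, N m; "position": TCP position; "ee_rot": TCP orientation; "contact_force": force on the tool from outside, world axes, zero at the start; "ft_torque": the same for the moment, N m; "finger_gap": opening from 0.0 (shut) to 1.0 (fully open).
Only numpy, scipy, OpenCV 4.12 (cv2) and the standard library are available. Lean on these libraries where they do the work, as an engineer would, in place of code of your own. Each camera call takes 0.05 s, during which the arm holds its last target.

TASK

Lift the green cover plate out of the wooden rack, lay it flat on the bench with its handle up and let go of it. Then pick it up again, put it on top of the open grey gearbox, handle up, and slide it over the four studs until its slots drop over them and it lies flush on the gearbox rim; let go. Leave the two small glue bottles and the dark angle gauge standing where they are.

Things in the scene. Friction and masses are not known exactly. Their poses are not given: they have to be found in the camera images.
- cover: Loose green steel plate, 104 (x) x 140 (y) x 5 (z) mm, about 0.35 kg; origin at the centre of its underside, +z the side with the black bridge handle. Four through slots at x = +-27, y = +-40 mm, each 13 mm in x, 18 mm in y; it fits turned half round too. At the start it stands on edge in the rack, x axis pointing down, handle along the rack's +x (away from the robot), leaning up to 4 degrees.
- cover_edge (a point): Middle of the cover's -x edge (half its thickness), uppermost at the start, about 112 mm above the bench; axes as the cover's. No slot lies within 20 mm of this edge. Room to lay the cover flat: clear bench round x = 0.52, y = 0.21 m. Mind two fixed things: a thin golf club shaft held in a clamp juts out level, 0.20 to 0.22 m above the bench, at x = 0.58 to 0.66, y > 0.22; a green balance 0.13 m tall fills x < 0.53, y = -0.08 to 0.08.
- cover_handle (a point): Middle of the cover's handle bar, 27 mm above the cover's underside; axes as the cover's. The bar runs along y: 14 mm wide in x, 64 mm long in y, 12 mm thick in z, with 16 mm of space under it, on a foot at either end (y = +-22 to 32 mm). Sliding the cover over the studs under its own weight takes 1 to 7 N.
- housing: Open-topped grey gearbox housing, fixed, 130 (x) x 164 (y) x 60 (z) mm, opening 80 x 104 mm, brass gears inside; origin at the centre of its underside. A bearing cap and shaft stick out of its +y side to y = 132 mm, up to z = 52 mm.
- housing_top (a point): Centre of the housing's rim, 60 mm above the bench, axes as the housing's. Four upright studs, 10 mm across, stand in the opening, 54 mm apart in x, 80 mm in y, chamfered tips 10 mm above the rim. They are centred in y, but sit up to 8 mm either way along x: this offset is not measured, it must be seen or felt. The cover rides 10 mm above the rim on the tips until it drops (play 1.5 mm in x, 4 in y).
- rack: Wooden slotted rack, fixed to the bench, 70 (x) x 110 (y) x 43 (z) mm; origin at the centre of its underside. The slot runs along its y, 7 mm wide, from its floor at z = 8 mm to the top at z = 43 mm; draw the cover straight up by at least 40 mm to clear it.
- angle_box: Small dark grey digital angle gauge, 46 x 66 x 27 mm, bystander; origin at the centre of its underside.
- glue_white: Small white glue bottle with a cream cap, standing, 27 mm across, 55 mm tall, bystander; origin at the centre of its underside.
- glue_blue: Small blue glue bottle with a cream cap, standing, 27 mm across, 60 mm tall, bystander; origin at the centre of its underside.

How it is judged:
On the way, in this order (a step that is already met when the one before it is completed fails the run):
1. the cover lies flat on the bench, handle up, and is let go (height (world z) of cover below 0.008 m and angle between cover's own z axis and vertical below 0.1 rad and contact force between cover and the fingers below 0.1 N), for 0.1 s.
2. the cover has been lifted, level, off the bench (height (world z) of cover above 0.03 m and angle between cover's own z axis and vertical below 0.5 rad), for 0.1 s.
At the end, for the whole second after the job is handed in: The cover lies flush on the gearbox rim, handle up, all four slots down over the studs (underside within 3 mm of the rim, tilt under 0.04 rad, centre within 16 mm of the housing's, square to it within 0.17 rad), released and at rest (z of cover in the frame of housing_top between -0.003 and 0.003 m and horizontal distance between cover and housing_top below 0.016 m and angle between cover's own z axis and vertical below 0.04 rad and angle between the x axis of cover and the x axis of housing, either way round below 0.17 rad and contact force between cover and the fingers below 0.1 N and linear speed of cover below 0.02 m/s); the robot touches nothing.
It fails at once if the white glue bottle is shifted by more than 3 cm (distance of glue_white from where it was at the start of the episode above 0.03 m).
It fails at once if the blue glue bottle is shifted by more than 3 cm (distance of glue_blue from where it was at the start of the episode above 0.03 m).
It fails at once if the angle gauge is shifted by more than 3 cm (distance of angle_box from where it was at the start of the episode above 0.03 m).
It also fails if it takes over 59 s, if anything falls off the work surface, if the arm or the gripper's body presses on something with over 40 N, if the wrist force passes 120 N, or if a joint passes its speed limit or range.

## Working session

There is one attempt and no reset: what is moved stays moved. The work goes in short steps, each a Python script; the robot and the scene stay as the last script left them, time stands still between calls to the robot, and variables do not carry over. Pictures are saved under pics/ and viewed, and the job is handed in when it is done.

```bash
mkdir -p pics; ls; python3 - <<'E'
from bench import env, kinematics, monitor, eyes, job
import cv2,numpy as np
for n in ["scene","side","wrist"]:
    f=eyes.grab_frame(n); im=f["frame"][:,:,::-1]
    cv2.imwrite(f"pics/{n}0.png",cv2.resize(im,(800,600),interpolation=cv2.INTER_CUBIC)); 
    np.savez(f"pics/{n}0.npz",**f)
    print(n,f["mtx"].round(1).tolist(),f["view"].round(3).tolist())
s=monitor.sense(); print(s)
E
```

```text
pics
scene [[484.5, 0.0, 254.2], [0.0, 484.5, 191.7], [0.0, 0.0, 1.0]] [[0.495, -0.869, 0.015, -0.25], [-0.43, -0.259, -0.865, 0.337], [0.755, 0.422, -0.502, 1.14], [0.0, 0.0, 0.0, 1.0]]
side [[425.3, 0.0, 253.3], [0.0, 425.3, 191.0], [0.0, 0.0, 1.0]] [[-0.993, -0.117, -0.002, 0.558], [-0.077, 0.662, -0.745, 0.088], [0.089, -0.74, -0.667, 1.165], [0.0, 0.0, 0.0, 1.0]]
wrist [[337.1, 0.0, 259.1], [0.0, 337.1, 191.1], [0.0, 0.0, 1.0]] [[0.342, 0.94, -0.001, -0.525], [0.894, -0.325, 0.307, -0.041], [0.288, -0.106, -0.952, 0.379], [0.0, 0.0, 0.0, 1.0]]
{'clock': 0.15, 'joints': array([ 9.97605654e-01,  3.13332663e-01,  1.49823724e+00, -5.86221786e-07,
        1.33099726e+00, -2.23380568e-01]), 'qvel': array([ 0.00105111, -0.00171311, -0.00281791, -0.00130296, -0.00077787,
       -0.00022517]), 'joint_efforts': array([ 1.85779754e-03, -4.12367034e+01, -2.59794009e+01, -1.01963185e-04,
        3.21573243e-03, -1.87460552e-05]), 'position': array([0.1798273 , 0.49304552, 0.23087035]), 'ee_rot': array([-0.40549446,  0.57969773,  0.40523395,  0.57905978]), 'contact_force': array([-0.06991907, -0.71985613,  0.72986005]), 'ft_torque': array([ 0.06073739,  0.00389241, -0.04114499]), 'finger_gap': 1.0016216684085912}
```

View pics/scene0.png

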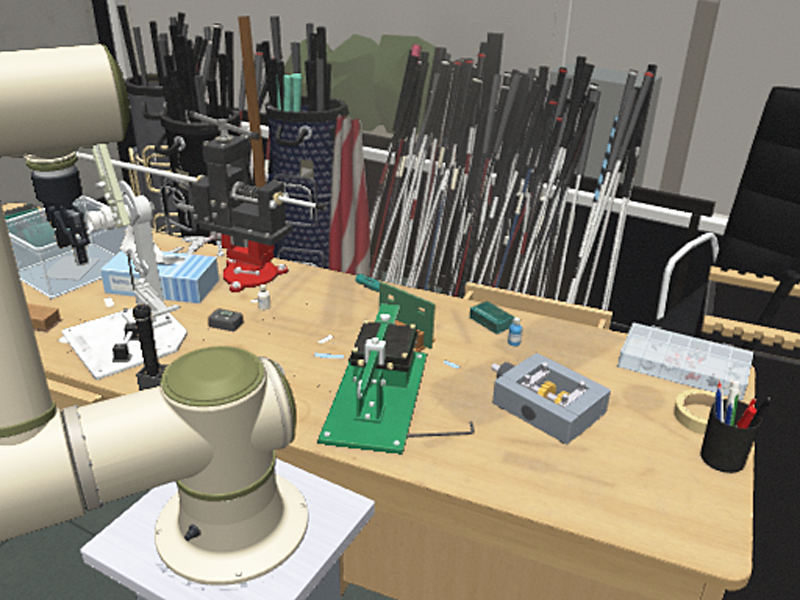

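View pics/side0.png

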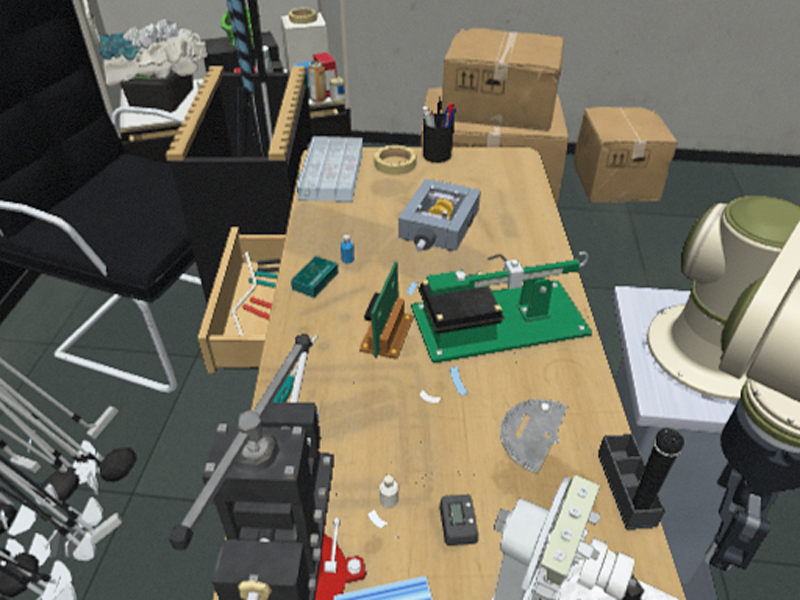

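View pics/wrist0.png

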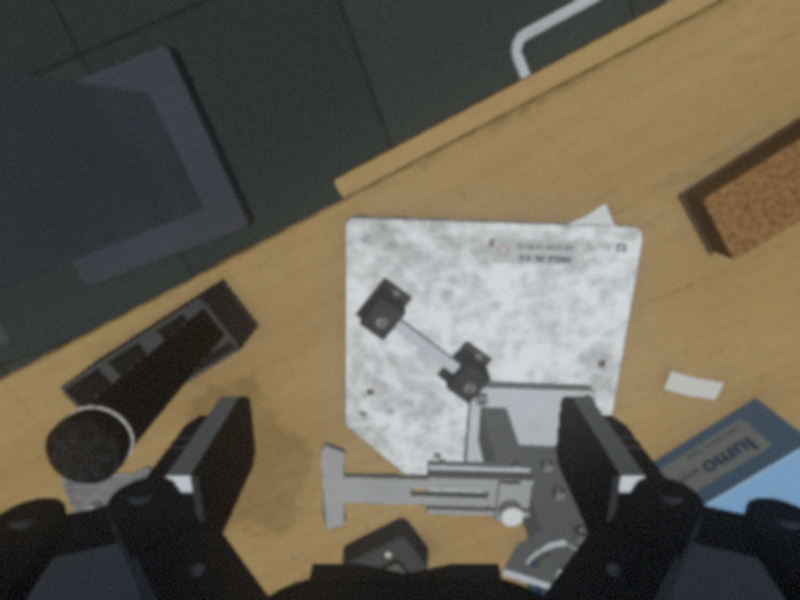

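The scene view (800 px scale) shows the cover on edge near (405,310) and the housing near (552,395). In the side view the cover is at (386,308) and the housing at (440,213). I'll enlarge both.

```bash
cat > h.py <<'E'
import numpy as np,cv2
def load(n): return dict(np.load(f"pics/{n}.npz"))
def crop(n,x0,y0,w,h,s,out):
    im=load(n)["frame"][y0:y0+h,x0:x0+w,::-1]
    im=cv2.resize(im,None,fx=s,fy=s,interpolation=cv2.INTER_CUBIC)
    for x in range((x0+9)//10*10,x0+w,10):
        cv2.line(im,((x-x0)*s,0),((x-x0)*s,5),(0,0,255),1)
        if x%20==0: cv2.putText(im,str(x),((x-x0)*s,15),0,.4,(0,0,255),1)
    for y in range((y0+9)//10*10,y0+h,10):
        cv2.line(im,(0,(y-y0)*s),(5,(y-y0)*s),(0,0,255),1)
        if y%20==0: cv2.putText(im,str(y),(7,(y-y0)*s+4),0,.4,(0,0,255),1)
    cv2.imwrite(f"pics/{out}.png",im)
def P(f): return f["mtx"]@f["view"][:3]
def proj(f,p):
    q=P(f)@np.r_[p,1]; return q[:2]/q[2]
def tri(fa,a,fb,b):
    X=cv2.triangulatePoints(P(fa),P(fb),np.array(a,float).reshape(2,1),np.array(b,float).reshape(2,1))
    X=(X[:3]/X[3]).ravel()
    return X,np.linalg.norm(proj(fa,X)-a),np.linalg.norm(proj(fb,X)-b)
def onz(f,p,z):
    R=f["view"][:3,:3];t=f["view"][:3,3];c=-R.T@t
    d=R.T@np.linalg.inv(f["mtx"])@np.r_[p,1.]
    return c+d*(z-c[2])/d[2]
E
python3 - <<'E'
from h import *
crop("scene0",215,170,100,70,8,"c1"); crop("side0",225,160,100,72,8,"c2")
crop("scene0",305,215,100,72,8,"c3"); crop("side0",240,105,100,72,8,"c4")
E
```

```text
(no output)
```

View pics/c1.png

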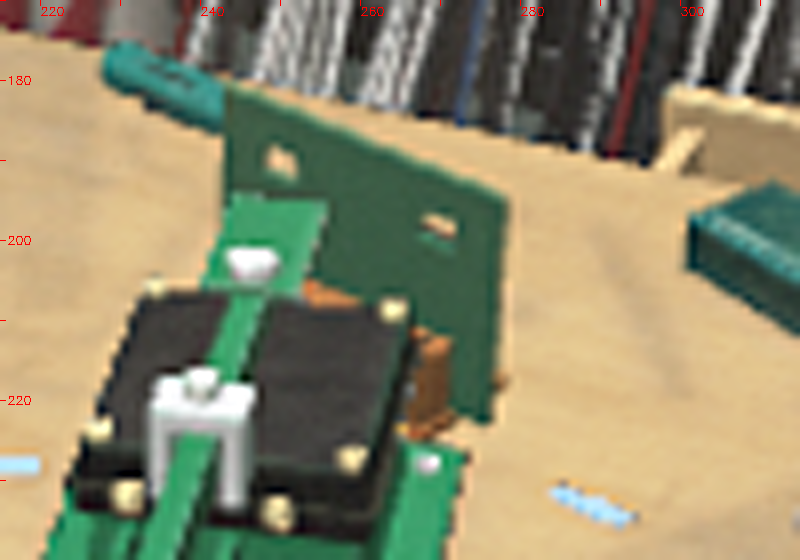

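View pics/c2.png

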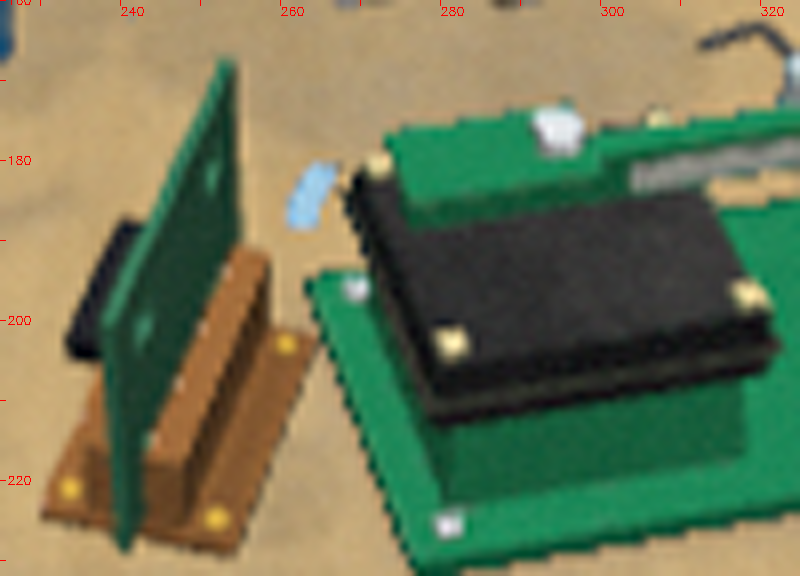

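View pics/c3.png

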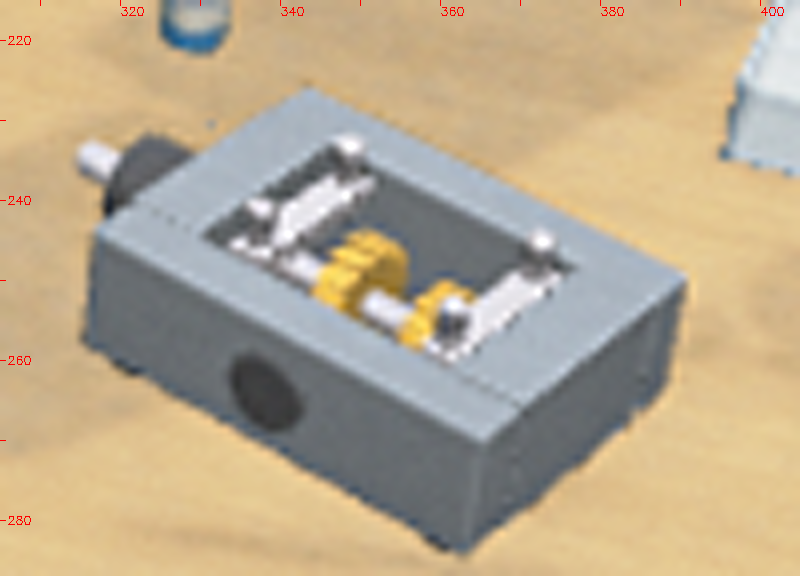

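View pics/c4.png

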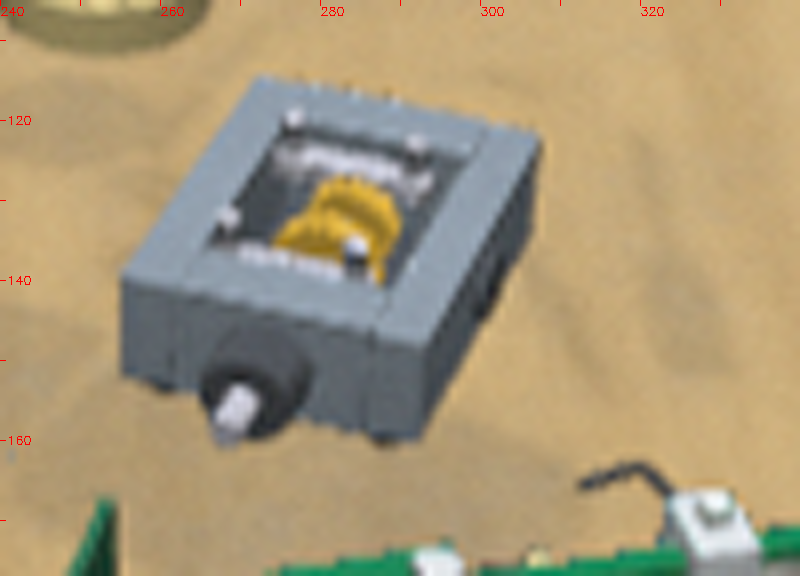

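```bash
python3 - <<'E'
from h import *
np.set_printoptions(precision=4,suppress=True)
A=load("scene0");B=load("side0")
g={"cov+y":((225,85),(108,318),1),"cov-y":((508,198),(228,62),1)}
def s(p): return (p[0]/8+215-.44,p[1]/8+170-.44)
def t(p): return (p[0]/8+225-.44,p[1]/8+160-.44)
for k,(a,b,_) in g.items(): print(k,*tri(A,s(a),B,t(b)))
def s(p): return (p[0]/8+305-.44,p[1]/8+215-.44)
def t(p): return (p[0]/8+240-.44,p[1]/8+105-.44)
C={"++":((310,88),(122,278)),"+-":((685,275),(260,77)),"--":((485,440),(540,138)),"-+":((95,232),(420,345))}
S={"++":((350,142),(228,213)),"+-":((542,238),(293,117)),"--":((453,305),(417,143)),"-+":((260,207),(355,243))}
for d in (C,S):
  X={k:tri(A,s(a),B,t(b)) for k,(a,b) in d.items()}
  for k in X: print(k,*X[k])
  Y={k:v[0] for k,v in X.items()}
  c=sum(Y.values())/4; u=(Y["++"]+Y["+-"]-Y["-+"]-Y["--"])/2; v=(Y["++"]-Y["+-"]+Y["-+"]-Y["--"])/2
  print("c",c,"lenx",np.linalg.norm(u),"leny",np.linalg.norm(v),"yaw",np.arctan2(u[1],u[0]),np.arctan2(-v[0],v[1]))
E
```

```text
cov+y [0.5892 0.0929 0.1124] 0.06623310895060663 0.11021820237259669
cov-y [ 0.5687 -0.0451  0.1102] 0.6083408443725634 0.8824958134448694
++ [ 0.5882 -0.2566  0.056 ] 0.6816732958815597 0.8203170945246749
+- [ 0.5451 -0.4112  0.0571] 0.45412093952698673 0.4704269613740555
-- [ 0.4234 -0.3795  0.0557] 0.671547648219627 0.6730667093709295
-+ [ 0.4658 -0.2233  0.0554] 0.2744908665646812 0.321098491433444
c [ 0.5056 -0.3176  0.056 ] lenx 0.12629407755626412 leny 0.16120229700667799 yaw -0.2606436212238885 -0.26876445771973817
++ [ 0.5473 -0.2869  0.0682] 0.18047004681244727 0.2078172221079439
+- [ 0.5272 -0.3645  0.067 ] 0.34315892602279596 0.3666523750812625
-- [ 0.4742 -0.3503  0.067 ] 0.3538705230354014 0.3730337758423727
-+ [ 0.4948 -0.273   0.067 ] 0.15148554141822007 0.1722583704727866
c [ 0.5109 -0.3187  0.0673] lenx 0.05461108622764625 leny 0.08008524957744055 yaw -0.25991687488942594 -0.25720252750236144
```

```bash
python3 - <<'E'
from h import *
np.set_printoptions(precision=4,suppress=True)
A=load("scene0");B=load("side0")
def s(p): return (p[0]/8+215-.44,p[1]/8+170-.44)
def t(p): return (p[0]/8+225-.44,p[1]/8+160-.44)
g={"beam+y":((228,195),(403,195)),"beam-y":((328,205),(387,135)),"pin+y":((155,287),(453,340)),"pin-y":((393,310),(378,163)),"bolt+y-x":((98,430),(750,295))
,"base -y+x":((468,450),(308,275)),"bolt base":((428,462),(357,288))}
for k,(a,b) in g.items(): print(k,*tri(A,s(a),B,t(b)))
# plate lower -y corner: scene
print(tri(A,s((490,422)),B,t((237,250))))
E
```

```text
beam+y [0.4998 0.0373 0.1233] 0.2846442339051387 0.4337469904039463
beam-y [0.5102 0.002  0.1222] 0.6708915736775419 0.9947349763500187
pin+y [0.4815 0.0599 0.0838] 0.1266813670204498 0.19369569159650735
pin-y [ 0.5135 -0.0264  0.0839] 0.21879218382877888 0.31321709936875014
bolt+y-x [0.3862 0.026  0.0839] 0.4072345968519133 0.5770371007288352
base -y+x [ 0.5395 -0.0472  0.0112] 0.44150877399780875 0.6178164953258526
bolt base [ 0.5208 -0.0393  0.0138] 0.41946349121696813 0.586552757442932
(array([ 0.5625, -0.0481,  0.0148]), np.float64(0.8145743610732296), np.float64(1.147833006930184))
```

The measurements are self-consistent:

| Item | Measured | Text |
|---|---|---|
| Cover edge length | 139.5 mm | 140 mm |
| Cover edge height | z ≈ 0.111 | about 0.112 |
| Housing size | 126 x 161 mm | 130 x 164 mm |
| Stud spacing | 54.6 x 80 mm | 54 x 80 mm |

Next I'll look from the wrist camera and check IK for the lay-down.

```bash
cat >> h.py <<'E'
from scipy.spatial.transform import Rotation as Ro
def quat(xdir,zdir):
    x=np.array(xdir,float);x/=np.linalg.norm(x)
    z=np.array(zdir,float);z-=x*(x@z);z/=np.linalg.norm(z)
    return Ro.from_matrix(np.c_[x,np.cross(z,x),z]).as_quat()
E
python3 - <<'E'
from h import *
from bench import env,kinematics,monitor,eyes
np.set_printoptions(precision=3,suppress=True)
s=monitor.sense(); print(Ro.from_quat(s["ee_rot"]).as_matrix())
B=load("wrist0"); print("cam",-B["view"][:3,:3].T@B["view"][:3,3])
n=np.array([np.cos(.147),-np.sin(.147),0])
for sg in (1,-1):
    print("grasp",sg,kinematics.ik([.579,.024,.09],quat([0,0,-1],sg*n)), kinematics.ik([.579,.024,.20],quat([0,0,-1],sg*n)))
    for th in (.5,.6,.7,.8):
      for psi in (-.4,0,.4,.8):
        c=np.array([.52,.21,0]); d=np.array([np.cos(psi),np.sin(psi),0])
        far=c+.052*d; xd=d*np.cos(th)-np.array([0,0,np.sin(th)])
        nn=d*np.sin(th)+np.array([0,0,np.cos(th)])
        tcp=far-xd*(.094-.019)
        print(sg,th,psi,tcp,kinematics.ik(tcp,quat(xd,sg*nn)))
A=load("scene0");S=load("side0")
# glue white base, angle box
print(onz(S,(388/1.5625,505/1.5625),0),onz(S,(459/1.5625,520/1.5625),.013),onz(A,(264/1.5625,305/1.5625),0),onz(A,(226/1.5625,320/1.5625),.013))
print("blue",onz(S,(347/1.5625,260/1.5625),0),"clamp",tri(A,(225/1.5625,140/1.5625),S,(250/1.5625,450/1.5625)))
E
```

```text
[[-0.001 -0.939  0.343]
 [-0.001  0.343  0.939]
 [-1.     0.    -0.001]]
cam [0.107 0.52  0.373]
grasp 1 [-0.161  0.572  1.499 -0.     1.07  -0.014] [-0.161  0.457  1.374 -0.     1.311 -0.014]
1 0.5 -0.4 [0.507 0.215 0.036] [0.512 0.701 2.018 4.313 0.853 2.696]
1 0.5 0 [0.506 0.21  0.036] None
1 0.5 0.4 [0.507 0.205 0.036] None
1 0.5 0.8 [0.51  0.2   0.036] [-0.222  0.648  2.214  1.961  0.943 -2.847]
1 0.6 -0.4 [0.511 0.214 0.042] None
1 0.6 0 [0.51  0.21  0.042] None
1 0.6 0.4 [0.511 0.206 0.042] None
1 0.6 0.8 [0.513 0.203 0.042] [-0.179  0.575  2.183  1.875  0.801 -2.694]
1 0.7 -0.4 [0.515 0.212 0.048] None
1 0.7 0 [0.515 0.21  0.048] [0.272 0.514 2.149 3.664 0.425 2.836]
1 0.7 0.4 [0.515 0.208 0.048] [ 0.046  0.489  2.211  2.524  0.475 -2.812]
1 0.7 0.8 [0.516 0.206 0.048] [-0.134  0.518  2.139  1.735  0.673 -2.497]
1 0.8 -0.4 [0.52  0.21  0.054] None
1 0.8 0 [0.52  0.21  0.054] [0.257 0.474 2.092 3.932 0.252 2.554]
1 0.8 0.4 [0.52  0.21  0.054] [ 0.068  0.45   2.144  2.263  0.3   -2.528]
1 0.8 0.8 [0.52  0.21  0.054] [-0.087  0.479  2.083  1.525  0.571 -2.238]
grasp -1 None None
[... 566 characters left out ...]
 0.212 0.048] None
-1 0.7 0 [0.515 0.21  0.048] [ 0.272  0.514  2.149  3.664  0.425 -0.305]
-1 0.7 0.4 [0.515 0.208 0.048] [0.046 0.489 2.211 2.524 0.475 0.33 ]
-1 0.7 0.8 [0.516 0.206 0.048] [-0.134  0.518  2.139  1.735  0.673  0.645]
-1 0.8 -0.4 [0.52  0.21  0.054] None
-1 0.8 0 [0.52  0.21  0.054] [ 0.257  0.474  2.092  3.932  0.252 -0.588]
-1 0.8 0.4 [0.52  0.21  0.054] [0.068 0.45  2.144 2.263 0.3   0.614]
-1 0.8 0.8 [0.52  0.21  0.054] [-0.087  0.479  2.083  1.525  0.571  0.903]
[0.529 0.369 0.   ] [0.429 0.388 0.013] [0.538 0.363 0.   ] [0.429 0.378 0.013]
blue [ 0.682 -0.172  0.   ] clamp (array([0.637, 0.52 , 0.326]), np.float64(0.14089543491315606), np.float64(0.43454168155508893))
```

Wrist flips are available for the lay-down at heading about 0.6 and pitch 0.7. Now the wrist view over the cover.

```bash
cat >> h.py <<'E'
def save(eyes,n,out):
    f=eyes.grab_frame(n); np.savez(f"pics/{out}.npz",**f)
    cv2.imwrite(f"pics/{out}.png",cv2.resize(f["frame"][:,:,::-1],(800,600),interpolation=cv2.INTER_CUBIC)); return f
E
python3 - <<'E'
from h import *
from bench import env,kinematics,monitor,eyes
np.set_printoptions(precision=3,suppress=True)
n=np.array([np.cos(.147),-np.sin(.147),0]); q=quat([0,0,-1],n)
env.movel([.18,.493,.36],velocity=.3)
env.reach([.56,-.01,.30],q)
f=save(eyes,"wrist","w1"); save(eyes,"scene","s1")
env.movel([.61,-.01,.30],velocity=.2)
save(eyes,"wrist","w2")
s=monitor.sense(); print(s["clock"],s["position"],s["contact_force"])
print(proj(f,[.579,.024,.111]))
E
```

```text
3.5333 [ 0.61 -0.01  0.3 ] [0.36  0.44  0.558]
[272.078 129.176]
```

View pics/w1.png

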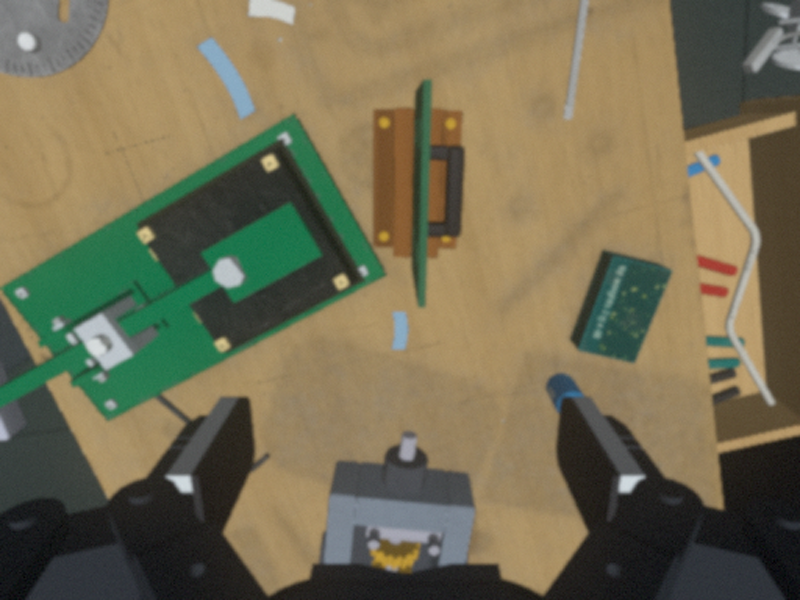

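View pics/w2.png

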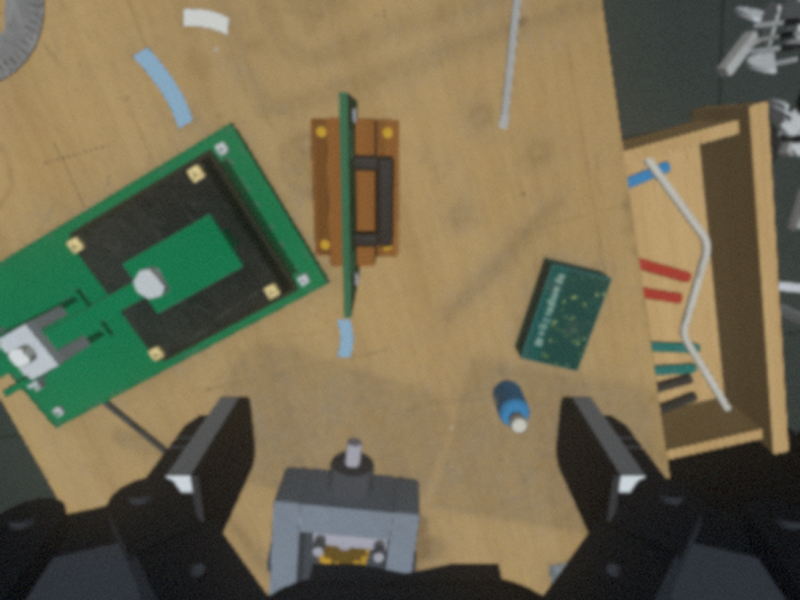

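Both wrist views show the cover upright, edge at (423,193) in w1 and (347,205) in w2, with the handle to the right (+x). I'll take sub-pixel readings in crops.

```bash
python3 - <<'E'
from h import *
crop("w1",235,45,75,155,4,"c5"); crop("w2",190,52,75,155,4,"c6")
a=cv2.imread("pics/c5.png");b=cv2.imread("pics/c6.png");cv2.imwrite("pics/c56.png",np.hstack([a,b]))
E
```

```text
(no output)
```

View pics/c56.png

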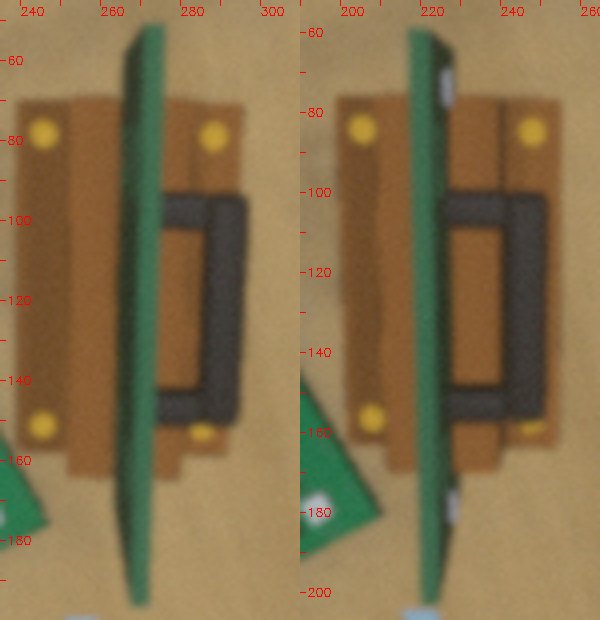

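```bash
python3 - <<'E'
from h import *
np.set_printoptions(precision=4,suppress=True)
a=load("w1");b=load("w2")
T=[tri(a,(273.1,50.9),b,(219.9,59.2)),tri(a,(269.3,196.1),b,(222.1,203.1))]
for t in T: print(*t)
c=(T[0][0]+T[1][0])/2; d=T[0][0]-T[1][0]; print(c,np.linalg.norm(d),np.arctan2(-d[0],d[1]))
yw=np.arctan2(-d[0],d[1]); n=np.array([np.cos(yw),np.sin(yw),0]);y=np.array([-np.sin(yw),np.cos(yw),0])
top=T[0][0]
for lean in (-.07,-.035,0,.035,.07):
  ax=np.array([-np.sin(lean)*n[0],-np.sin(lean)*n[1],-np.cos(lean)]) # plate +x dir, lean>0 top toward +x
  nn=n*np.cos(lean)-np.array([0,0,1])*np.sin(lean)
  bot=top+ax*.104
  m=c+ax*.052
  print(lean,"w1 back bot+y",(proj(a,bot-nn*.0025)-[235-.4,45-.4])*4,"w2 front bot+y",(proj(b,bot+nn*.0025)-[190-.4,52-.4])*4+[300,0],
   "handle outer w1",(proj(a,m+nn*.0305)-[234.6,44.6])*4,"w2",(proj(b,m+nn*.0305)-[189.6,51.6])*4+[300,0])
E
```

```text
[0.5896 0.0942 0.1057] 0.22365549153365485 0.2226205636587767
[ 0.567  -0.0445  0.1102] 0.31273643644601473 0.3114066306964105
[0.5783 0.0248 0.108 ] 0.14063495682912594 -0.16153752155276782
-0.07 w1 back bot+y [156.3746  56.2967] w2 front bot+y [491.0067  52.2635] handle outer w1 [261.2744 312.8587] w2 [565.6241 309.5822]
-0.035 w1 back bot+y [144.4274  56.1079] w2 front bot+y [479.1933  52.1081] handle outer w1 [254.5573 312.2819] w2 [559.4418 308.9391]
0 w1 back bot+y [132.4904  55.8912] w2 front bot+y [467.3368  51.9318] handle outer w1 [247.7624 311.7311] w2 [553.1515 308.3264]
0.035 w1 back bot+y [120.5678  55.6467] w2 front bot+y [455.4412  51.7346] handle outer w1 [240.8952 311.2066] w2 [546.7588 307.744 ]
0.07 w1 back bot+y [108.6634  55.3743] w2 front bot+y [443.5106  51.5168] handle outer w1 [233.9614 310.7085] w2 [540.2691 307.1924]
```

Lean is about +0.03 rad, yaw -0.155, and the edge centre is at (0.5785, 0.0245, 0.110), which agrees with the fixed cameras. Now I'll grasp.

```bash
cat > st.py <<'E'
import numpy as np
yw=-.155;lean=.03
n0=np.array([np.cos(yw),np.sin(yw),0]);ax=np.array([-np.sin(lean)*n0[0],-np.sin(lean)*n0[1],-np.cos(lean)])
nn=n0*np.cos(lean)-np.array([0,0,1])*np.sin(lean)
edge=np.array([.5785,.0245,.110])
E
python3 - <<'E'
from h import *; from st import *
from bench import env,kinematics,monitor,eyes
np.set_printoptions(precision=3,suppress=True)
q=quat(ax,nn); tcp=edge+ax*.031
env.reach(tcp-ax*.09,q)
print(env.movel(tcp,velocity=.12,guard=8)); 
s=monitor.sense(); print(s["position"],s["contact_force"])
env.close_gripper(80); s=monitor.sense(); print(s["finger_gap"],s["contact_force"],s["ft_torque"],s["clock"])
save(eyes,"wrist","w3"); save(eyes,"side","d3")
E
```

```text
False
[0.578 0.024 0.08 ] [-0.046  0.444  1.02 ]
0.04548436751288825 [-5.017  0.599  6.464] [ 0.111  1.284 -0.164] 5.7583
```

View pics/d3.png

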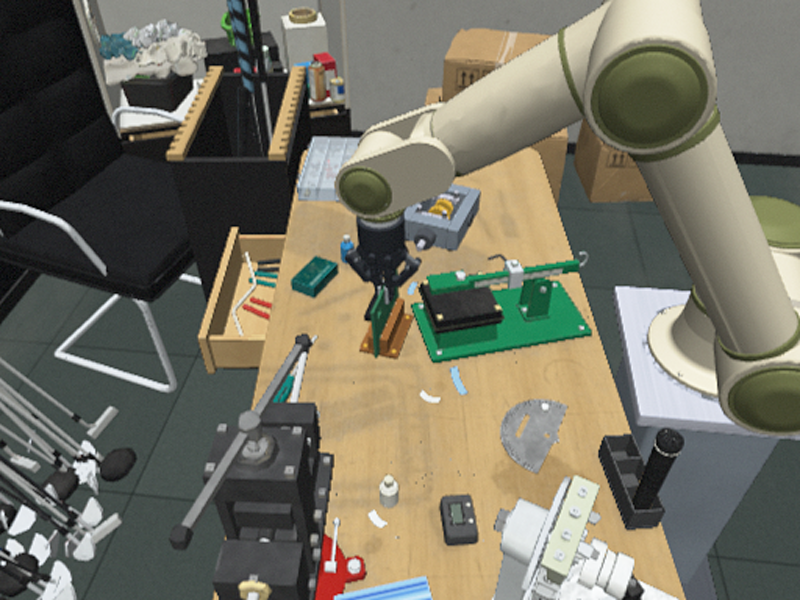

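Held (gap about 4 mm, no slip forces). Lifting it out, and checking IK for the flip.

```bash
python3 - <<'E'
from h import *; from st import *
from bench import env,kinematics,monitor,eyes
np.set_printoptions(precision=3,suppress=True)
p=edge+ax*.031
env.movel(p+[0,0,.06],velocity=.08); s=monitor.sense(); print(s["contact_force"],s["finger_gap"])
env.movel(p+[0,0,.27],velocity=.25); s=monitor.sense(); print(s["contact_force"],s["finger_gap"],s["joints"],s["clock"])
save(eyes,"side","d4"); save(eyes,"scene","s4")
def pose(c,th,psi,h=0.):
    d=np.array([np.cos(psi),np.sin(psi),0]); z=np.array([0,0,1.])
    xd=d*np.cos(th)-z*np.sin(th); N=d*np.sin(th)+z*np.cos(th)
    return np.array(c)+.052*d+z*h+N*.0025-xd*.073, quat(xd,N)
for c in ([.495,.215,0],[.52,.21,0]):
  for th in (.7,.8):
    for psi in (.3,.5,.7,.9):
      print(c,th,psi,kinematics.ik(*pose(c,th,psi)),kinematics.ik(*pose(c,th,psi,.2)))
E
```

```text
[ 0.102  0.195 -4.291] 0.04619378195954804
[ 0.23   0.967 -3.94 ] 0.043730775133268805 [-0.16   0.41   1.066 -0.     1.698 -0.005] 7.75
[0.495, 0.215, 0] 0.7 0.3 None [ 0.128 -0.011  2.088  0.584  0.24  -0.682]
[0.495, 0.215, 0] 0.7 0.5 [ 0.012  0.469  2.257  2.356  0.531 -2.759] [ 0.012 -0.013  2.09   0.988  0.443 -1.27 ]
[0.495, 0.215, 0] 0.7 0.7 [-0.084  0.481  2.225  1.957  0.622 -2.606] [-0.084  0.015  2.062  1.062  0.667 -1.525]
[0.495, 0.215, 0] 0.7 0.9 [-0.153  0.506  2.164  1.637  0.729 -2.507] [-0.153  0.067  2.007  1.049  0.873 -1.688]
[0.495, 0.215, 0] 0.8 0.3 [ 0.139  0.427  2.189  2.699  0.264 -2.828] [ 0.139  0.008  1.998  0.3    0.387 -0.395]
[0.495, 0.215, 0] 0.8 0.5 [ 0.043  0.427  2.191  2.106  0.365 -2.475] [ 0.043  0.006  2.     0.671  0.517 -0.943]
[0.495, 0.215, 0] 0.8 0.7 [-0.039  0.439  2.164  1.728  0.495 -2.328] [-0.039  0.029  1.976  0.825  0.693 -1.273]
[0.495, 0.215, 0] 0.8 0.9 [-0.1    0.464  2.112  1.458  0.631 -2.272] [-0.1    0.073  1.93   0.871  0.874 -1.492]
[0.52, 0.21, 0] 0.7 0.3 None [ 0.104  0.037  2.039  0.638  0.252 -0.749]
[0.52, 0.21, 0] 0.7 0.5 [-0.003  0.493  2.196  2.287  0.511 -2.696] [-0.003  0.04   2.036  0.994  0.455 -1.285]
[0.52, 0.21, 0] 0.7 0.7 [-0.092  0.507  2.161  1.897  0.612 -2.541] [-0.092  0.069  2.005  1.059  0.674 -1.526]
[0.52, 0.21, 0] 0.7 0.9 [-0.156  0.534  2.096  1.591  0.729 -2.447] [-0.156  0.121  1.946  1.044  0.879 -1.682]
[0.52, 0.21, 0] 0.8 0.3 [ 0.116  0.454  2.132  2.585  0.243 -2.73 ] [ 0.116  0.056  1.948  0.337  0.395 -0.445]
[0.52, 0.21, 0] 0.8 0.5 [ 0.027  0.455  2.13   2.007  0.358 -2.385] [ 0.027  0.058  1.946  0.682  0.528 -0.964]
[0.52, 0.21, 0] 0.8 0.7 [-0.05   0.47   2.1    1.657  0.497 -2.257] [-0.05   0.082  1.919  0.825  0.703 -1.279]
[0.52, 0.21, 0] 0.8 0.9 [-0.107  0.496  2.046  1.406  0.639 -2.215] [-0.107  0.126  1.87   0.867  0.882 -1.49 ]
```

View pics/s4.png

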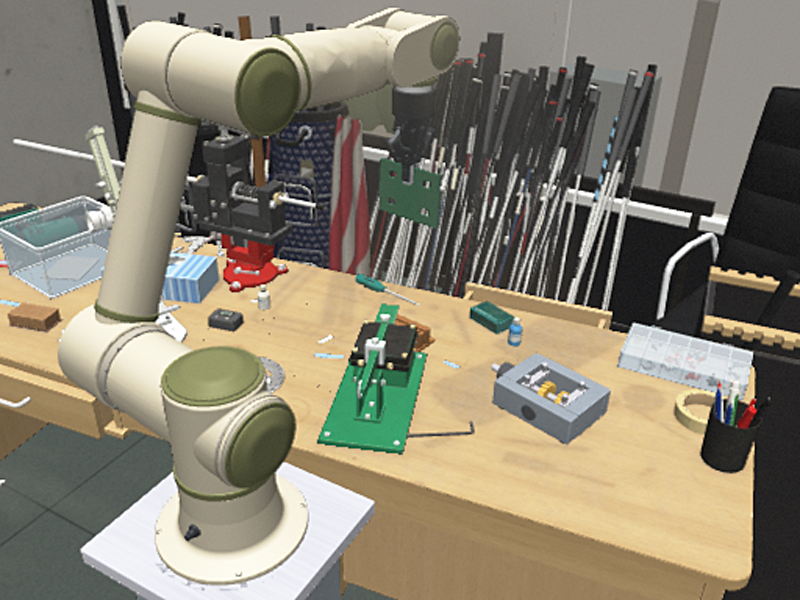

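View pics/d4.png

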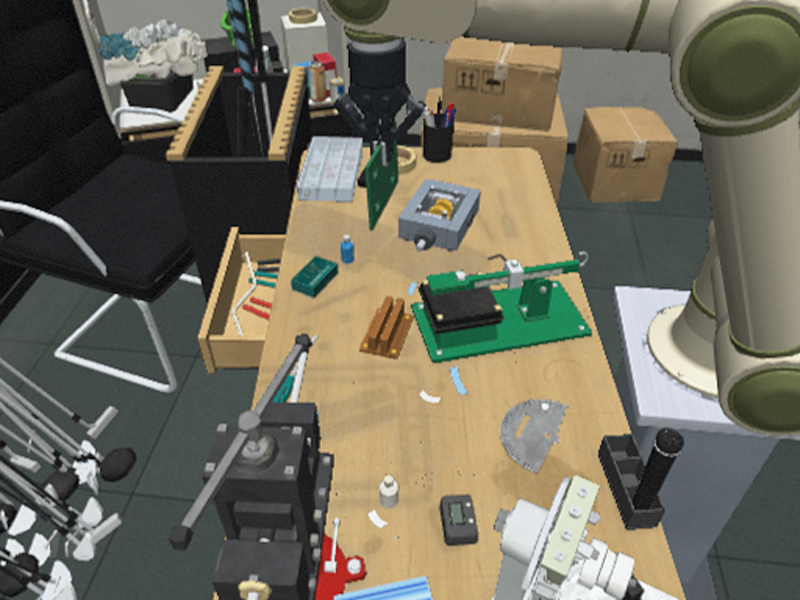

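Cover is out of the rack and hanging straight; the measured weight of about 4 N fits 0.35 kg. Now the tilt and lay-down.

```bash
cat >> h.py <<'E'
def pose(c,th,psi,h=0.):
    d=np.array([np.cos(psi),np.sin(psi),0]); z=np.array([0,0,1.])
    xd=d*np.cos(th)-z*np.sin(th); N=d*np.sin(th)+z*np.cos(th)
    return np.array(c)+.052*d+z*h+N*.0025-xd*.073, quat(xd,N)
E
python3 - <<'E'
from h import *
from bench import env,kinematics,monitor,eyes
np.set_printoptions(precision=3,suppress=True)
c=[.495,.215,0]
env.reach(*pose(c,.7,.7,.2)); s=monitor.sense(); print(s["contact_force"],s["finger_gap"],s["clock"])
save(eyes,"scene","s5");
p,q=pose(c,.7,.7,.02); env.movel(p,velocity=.2)
p,q=pose(c,.7,.7,-.006); print(env.movel(p,velocity=.03,guard=4))
s=monitor.sense(); print(s["contact_force"],s["position"]-p,s["joints"],s["clock"])
save(eyes,"side","d5");save(eyes,"scene","s6")
E
```

```text
[-0.988 -0.007 -4.513] 0.04372187075833431 9.2083
True
[2.132 1.757 0.743] [0.    0.    0.005] [-0.084  0.486  2.225  1.962  0.625 -2.612] 10.9917
```

View pics/s6.png

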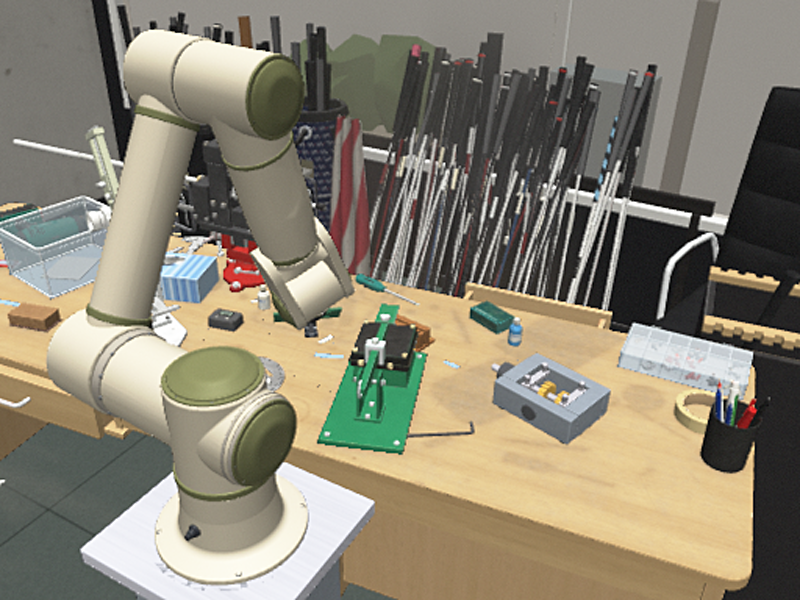

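View pics/d5.png

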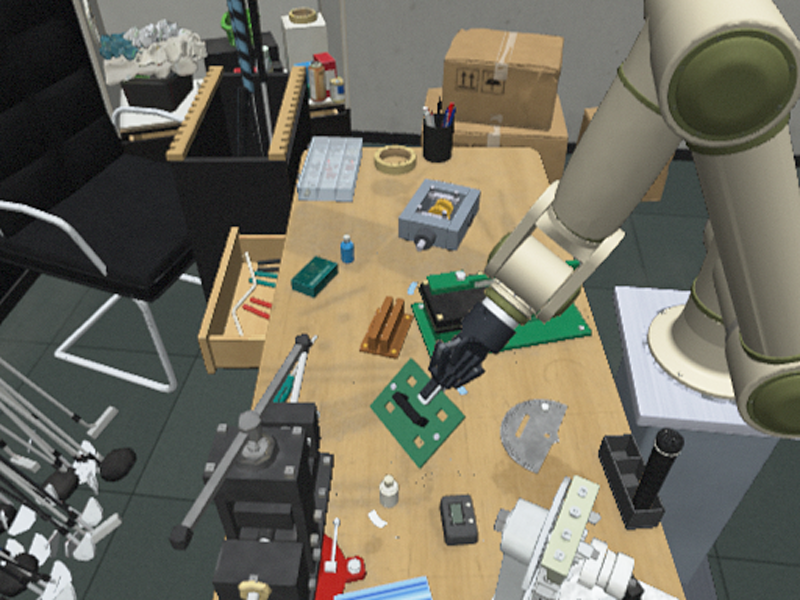

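The side view shows the far edge resting on the bench and the handle up at (410,405), clear of the glue bottle at (388,490). Now I'll release and back off.

```bash
python3 - <<'E'
from h import *
from bench import env,kinematics,monitor,eyes
np.set_printoptions(precision=3,suppress=True)
env.release(); s=monitor.sense(); p=s["position"]; print(s["contact_force"],p,s["clock"])
d=np.array([np.cos(.7),np.sin(.7),0]); xd=d*np.cos(.7)-np.array([0,0,np.sin(.7)])
save(eyes,"side","d6")
print(env.movel(p+[-.02,-.003,-.004],velocity=.1,guard=15))
p=monitor.sense()["position"]; print(monitor.sense()["contact_force"])
env.movel(p-xd*.1,velocity=.2)
p=monitor.sense()["position"]
env.movel(p+[0,0,.1],velocity=.25)
s=monitor.sense(); print(s["contact_force"],s["position"],s["joints"],s["clock"])
save(eyes,"side","d7");save(eyes,"scene","s7")
E
```

```text
[-0.009  0.552 -1.06 ] [0.492 0.213 0.047] 11.85
False
[ 1.028 -0.493  0.116]
[ 0.11   0.91  -0.623] [0.415 0.161 0.207] [-0.315 -0.13   2.327  1.152  0.791 -1.812] 13.5917
```

View pics/d7.png

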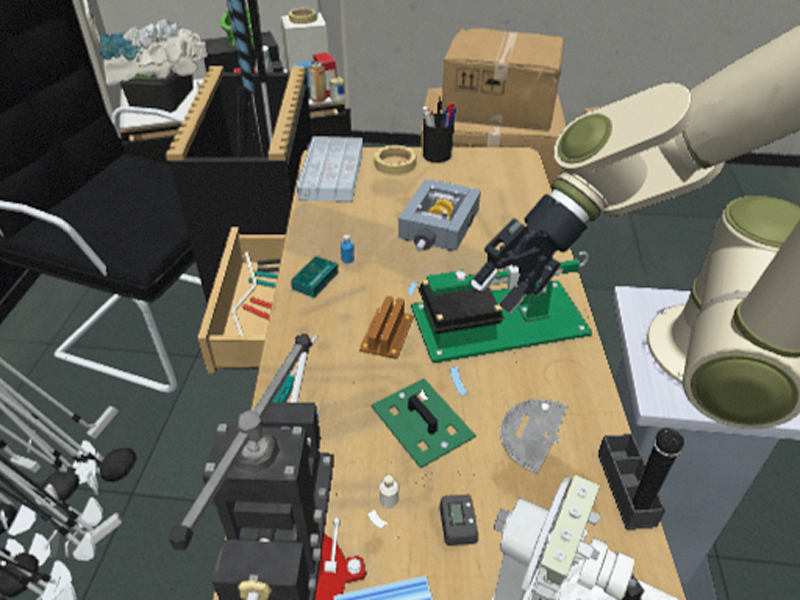

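View pics/s7.png

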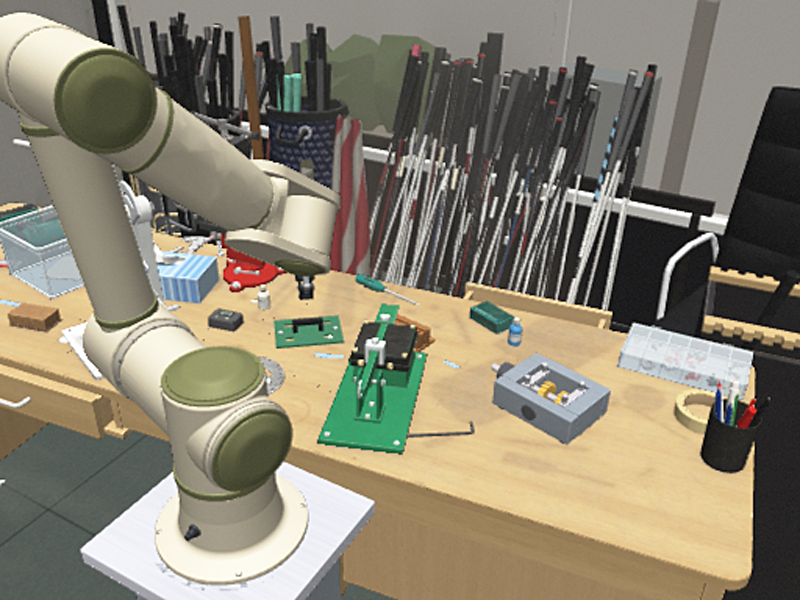

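The cover lies flat, handle up (side (425,415), scene (308,325)). Now the wrist views from above, at two places, to locate the handle.

```bash
python3 - <<'E'
from h import *
from bench import env,kinematics,monitor,eyes
np.set_printoptions(precision=3,suppress=True)
d=np.array([np.cos(.7),np.sin(.7),0])
sol=[(kinematics.ik([.49,.19,.22],quat([0,0,-1],sg*d)),sg) for sg in(1,-1)]; print(sol)
sg=min((x for x in sol if x[0] is not None),key=lambda x:abs(x[0][5]))[1]; print(sg)
y=np.cross(sg*d,[0,0,-1]); print("cam side",y)
q=quat([0,0,-1],sg*d); p=np.array([.495,.21,.24])-y*.06
env.reach(p,q); a=save(eyes,"wrist","w8")
env.movel(p+d*(-.05),velocity=.2); save(eyes,"wrist","w9")
print(monitor.sense()["clock"],proj(a,[.495,.21,.027])*1.5625)
E
```

```text
[(array([ 0.147,  0.323,  1.514, -0.   ,  1.305, -0.553]), 1), (array([ 0.147,  0.323,  1.514, -0.   ,  1.305,  2.588]), -1)]
1
cam side [-0.644  0.765  0.   ]
15.2917 [404.071 158.98 ]
```

View pics/w8.png

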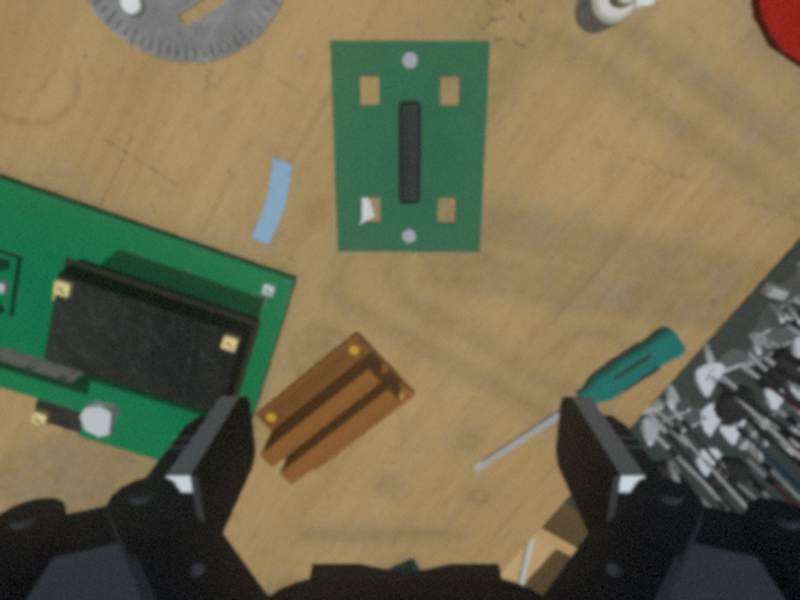

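View pics/w9.png

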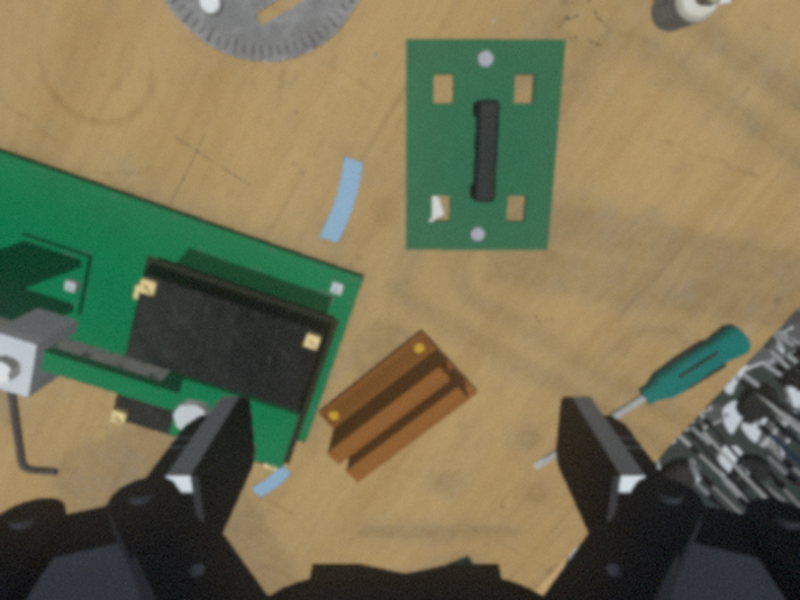

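w8 shows the handle bar centred at (410,152) and running vertically, with the plate corners at (331,41), (490,41), (481,252) and (338,252). In w9 the bar is at (485,151). Triangulating.

```bash
python3 - <<'E'
from h import *
np.set_printoptions(precision=4,suppress=True)
a=load("w8");b=load("w9");k=1/1.5625
c=lambda p:(p[0]*k-.2,p[1]*k-.2)
for A,B in [((410,102),(486.5,100.5)),((409.5,203),(483,201.5)),((331,41),(407,40)),((490,41),(565,40)),((481,252),(547,249)),((338,252),(406,249))]: print(*tri(a,c(A),b,c(B)))
for z in(.005,):
  X=np.array([onz(a,c(p),z) for p in((331,41),(490,41),(481,252),(338,252))]);
  Y=np.array([onz(b,c(p),z) for p in((407,40),(565,40),(547,249),(406,249))])
  for Q in(X,Y):
    v=Q[0]-Q[3]+Q[1]-Q[2]; u=Q[1]-Q[0]+Q[2]-Q[3]
    print(Q.mean(0),np.linalg.norm(u)/2,np.linalg.norm(v)/2,np.arctan2(u[1],u[0]),np.arctan2(-v[0],v[1]))
  print((onz(a,c((410,102)),.033)+onz(a,c((409.5,203)),.033))/2,(onz(b,c((486.5,100.5)),.033)+onz(b,c((483,201.5)),.033))/2)
E
```

```text
[0.4749 0.2394 0.0186] 0.03512989139770525 0.03501894076823839
[0.5162 0.1902 0.0237] 0.0894101993763502 0.08913774037263313
[0.4112 0.2351 0.0039] 0.1272970368729001 0.12691688540484464
[0.4904 0.3025 0.0007] 0.21418906603903934 0.21348510233569062
[ 0.5829  0.1947 -0.0049] 0.3282379420400586 0.3273425578768935
[0.5006 0.128  0.0044] 0.4206172725659401 0.4195744874533296
[0.4958 0.215  0.005 ] 0.10379618177919968 0.13981480243668135 0.7013076900166916 0.6991545402259537
[0.4952 0.2148 0.005 ] 0.1029731015223076 0.13863661325527357 0.6994435990252355 0.6965095770273645
[0.4953 0.215  0.033 ] [0.4941 0.2138 0.033 ]
```

Cover centre is (0.495, 0.215), yaw 0.70, agreeing in both views. Before picking up, a quick wrist look at the studs from two places.

```bash
python3 - <<'E'
from h import *
from bench import env,kinematics,monitor,eyes
np.set_printoptions(precision=3,suppress=True)
t=-.262;d=np.array([np.cos(t),np.sin(t),0]);y=np.array([-d[1],d[0],0])
q=quat([0,0,-1],d); p=np.array([.511,-.319,.23])-y*.06
print(kinematics.ik([.511,-.319,.08],q),kinematics.ik([.511,-.319,.08],quat([0,0,-1],-d)))
env.reach(p-d*.025,q); save(eyes,"wrist","w10")
env.movel(p+d*.025,velocity=.2); save(eyes,"wrist","w11")
s=monitor.sense();print(s["clock"],s["contact_force"])
E
```

```text
[-0.752  0.629  1.43  -0.     1.083 -0.49 ] [-0.752  0.629  1.43  -0.     1.083  2.651]
17.6167 [-0.255 -0.066  0.875]
```

View pics/w10.png

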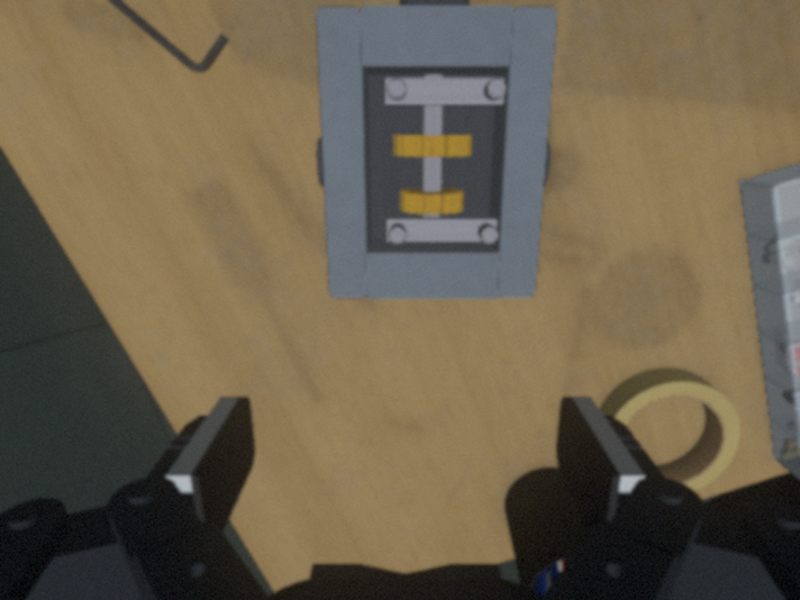

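View pics/w11.png

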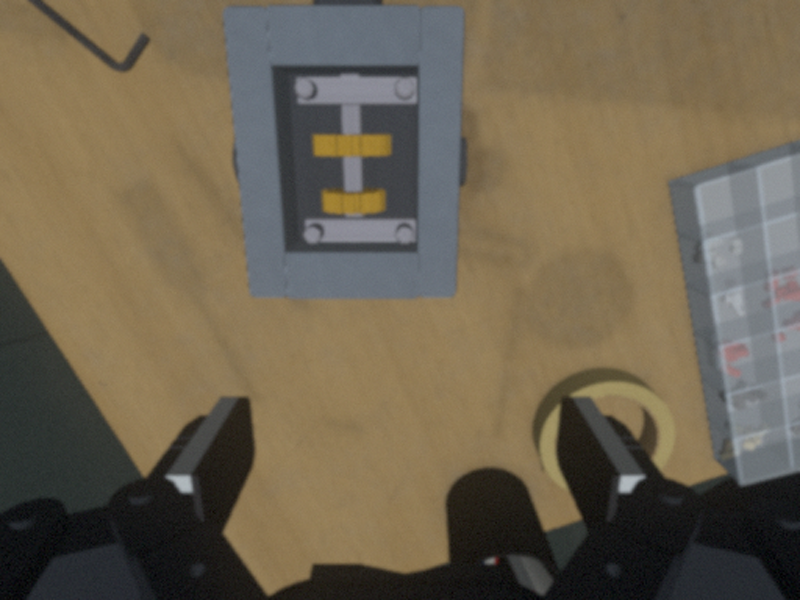

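```bash
python3 - <<'E'
from h import *
crop("w10",235,40,95,122,4,"c7"); crop("w11",180,40,95,122,4,"c8")
cv2.imwrite("pics/c78.png",np.hstack([cv2.imread("pics/c7.png"),cv2.imread("pics/c8.png")]))
E
```

```text
(no output)
```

View pics/c78.png

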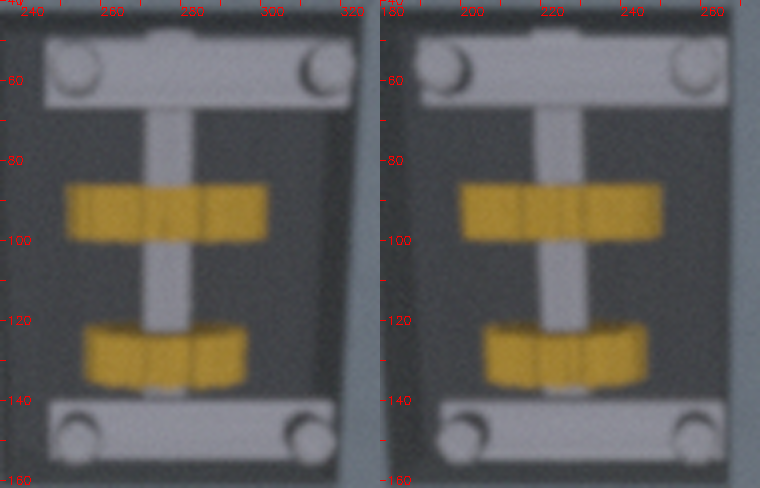

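```bash
python3 - <<'E'
from h import *
np.set_printoptions(precision=4,suppress=True)
a=load("w10");b=load("w11")
ca=lambda p:(p[0]/4+235-.4,p[1]/4+40-.4); cb=lambda p:(p[0]/4+180-.4,p[1]/4+40-.4)
PA=[(75,68),(332,68),(78,442),(314,442)];PB=[(57,70),(317,68),(80,441),(317,441)]
for x,y in zip(PA,PB): print(*tri(a,ca(x),b,cb(y)))
for f,c,L in((a,ca,PA),(b,cb,PB)):
  Q=np.array([onz(f,c(p),.070) for p in L]); u=Q[1]-Q[0]+Q[3]-Q[2]; v=Q[0]-Q[2]+Q[1]-Q[3]
  print("studs",Q.mean(0),np.linalg.norm(u)/2,np.linalg.norm(v)/2,np.arctan2(u[1],u[0]),np.arctan2(-v[0],v[1]))
k=1/1.5625
for f,L in((a,[(318,8),(556,6),(331,297),(534,297)]),(b,[(224,6),(464,6),(250,297),(456,297)])):
  Q=np.array([onz(f,(p[0]*k-.2,p[1]*k-.2),.060) for p in L]); u=Q[1]-Q[0]+Q[3]-Q[2]; v=Q[0]-Q[2]+Q[1]-Q[3]
  print("rim",Q.mean(0),np.linalg.norm(u)/2,np.linalg.norm(v)/2,np.arctan2(u[1],u[0]),np.arctan2(-v[0],v[1]))
E
```

```text
[ 0.494  -0.2726  0.0687] 0.4611009236291539 0.46202381596333514
[ 0.5468 -0.2862  0.0654] 0.21462455366661895 0.21509306919755233
[ 0.4739 -0.3492  0.0671] 0.018814186380592065 0.018850312870023183
[ 0.5262 -0.3633  0.0663] 0.0205706902190205 0.020613020656382385
studs [ 0.51   -0.3174  0.07  ] 0.05360944352138628 0.07898666710949931 -0.2597048186976198 -0.25720177106117453
studs [ 0.5105 -0.3178  0.07  ] 0.05395309043328986 0.07842382422304348 -0.2561640156083947 -0.2563959516493935
rim [ 0.505  -0.3161  0.06  ] 0.12614586027187696 0.16098998305249174 -0.25596822171299466 -0.25833330769632773
rim [ 0.5055 -0.3163  0.06  ] 0.12738426606687103 0.16118667957410363 -0.259763379606991 -0.2607818101957848
```

Studs are at (0.5103, -0.3177), yaw -0.258. That is an offset of about 5 mm in +x, the same as from the fixed cameras. Picking up by the handle.

```bash
python3 - <<'E'
from h import *
from bench import env,kinematics,monitor,eyes
np.set_printoptions(precision=4,suppress=True)
d=np.array([np.cos(.70),np.sin(.70),0]); q=quat([0,0,-1],d); c=np.array([.4953,.2148,0])
env.reach(c+[0,0,.16],q)
env.movel(c+[0,0,.05],velocity=.2)
print(env.movel(c+[0,0,.011],velocity=.06,guard=6))
env.close_gripper(60); s=monitor.sense(); print(s["finger_gap"],s["contact_force"],s["position"])
env.movel(c+[0,0,.06],velocity=.08); s=monitor.sense(); print(s["finger_gap"],s["contact_force"]);
env.movel(c+[0,0,.24],velocity=.25); s=monitor.sense(); print(s["finger_gap"],s["contact_force"],s["ft_torque"])
t=-.258;d=np.array([np.cos(t),np.sin(t),0])
env.reach([.5103,-.3177,.16],quat([0,0,-1],d)); 
s=monitor.sense(); print(s["finger_gap"],s["contact_force"],s["clock"])
save(eyes,"scene","s12");save(eyes,"side","d12");save(eyes,"wrist","w12")
E
```

```text
False
0.14975916052768384 [-1.402   0.2421  2.4367] [0.4954 0.2148 0.0112]
0.14708057663989577 [-0.3487  0.5964 -4.0341]
0.14934362636789209 [ 0.3046  0.3619 -4.8006] [-0.0164 -0.008  -0.0323]
0.15051567306562885 [-0.4426 -0.5069 -3.783 ] 25.5
```

View pics/s12.png

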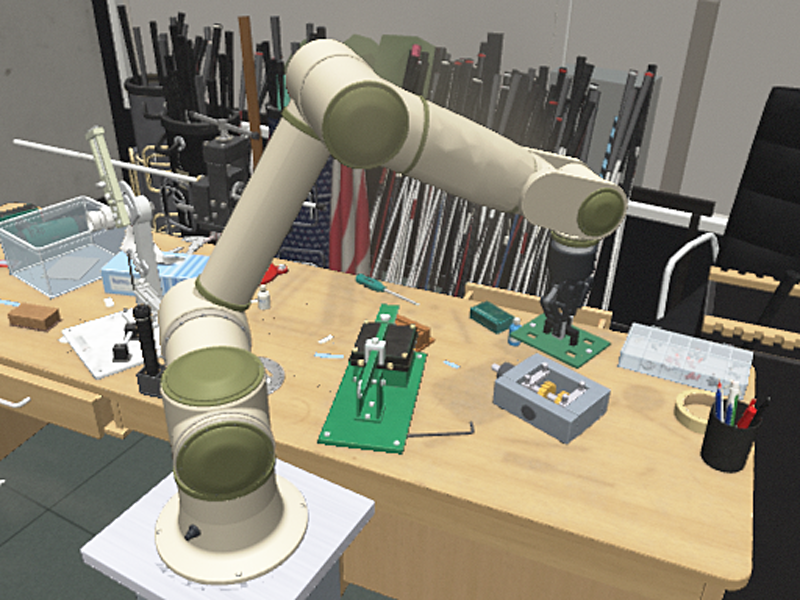

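View pics/w12.png

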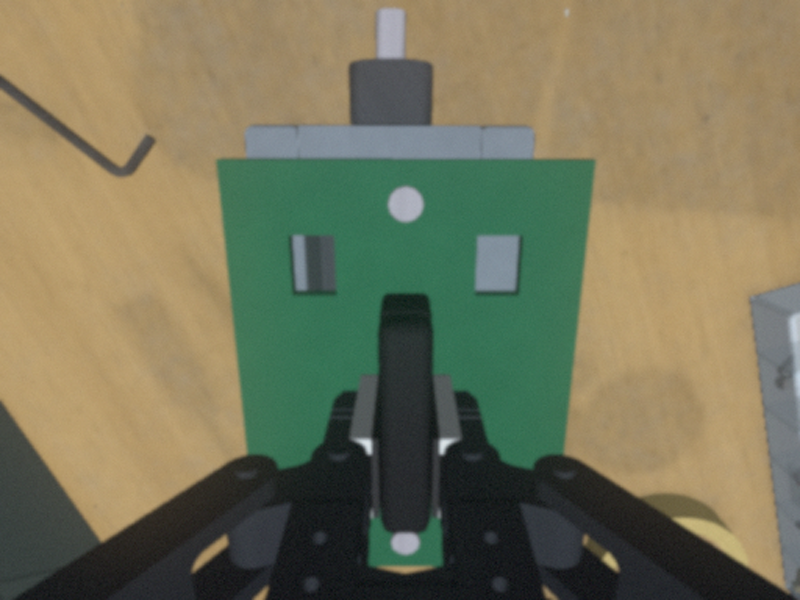

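The cover is held level and square to the housing (w12), gap 12.7 mm against a 14 mm bar. Lowering with a guard.

```bash
python3 - <<'E'
from h import *
from bench import env,kinematics,monitor,eyes
np.set_printoptions(precision=4,suppress=True)
p=np.array([.5103,-.3177,0])
env.movel(p+[0,0,.086],velocity=.15)
save(eyes,"wrist","w13")
g=env.movel(p+[0,0,.0715],velocity=.02,guard=4)
s=monitor.sense(); print(g,s["position"],s["contact_force"],s["ft_torque"],s["clock"])
save(eyes,"wrist","w14");save(eyes,"scene","s14")
E
```

```text
True [ 0.5101 -0.3176  0.0712] [ 0.2682 -0.1667  5.2766] [ 0.0308  0.0441 -0.0462] 27.075
```

View pics/w14.png

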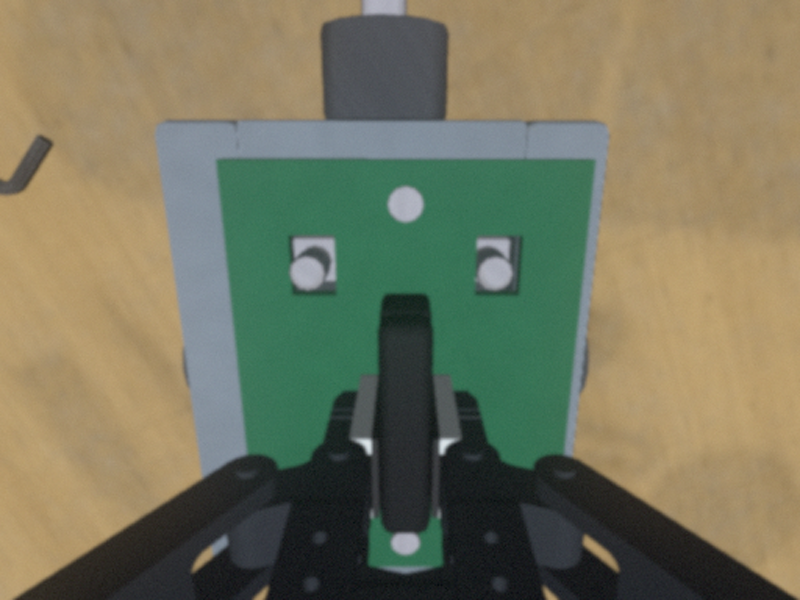

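Both visible studs, at (308,272) and (495,272), stand through the slots. It bottomed with the underside at about 0.060, which is rim height. Releasing and backing off, then verifying.

```bash
python3 - <<'E'
from h import *
from bench import env,kinematics,monitor,eyes
np.set_printoptions(precision=4,suppress=True)
env.release(); p=monitor.sense()["position"]; env.movel(p+[0,0,.15],velocity=.12)
t=-.258;y=np.array([-np.sin(t),np.cos(t),0])
env.movel(p+[0,0,.16]-y*.06,velocity=.15)
env.hold(.3)
s=monitor.sense(); print(s["position"],s["contact_force"],s["finger_gap"],s["clock"])
save(eyes,"wrist","w15");save(eyes,"scene","s15");save(eyes,"side","d15")
crop("s15",300,205,110,80,7,"c9");crop("d15",240,95,100,75,8,"c10")
E
```

```text
[ 0.4944 -0.3744  0.23  ] [-0.4808 -0.2645 -0.1352] 1.0024466295581715 30.1333
```

View pics/w15.png

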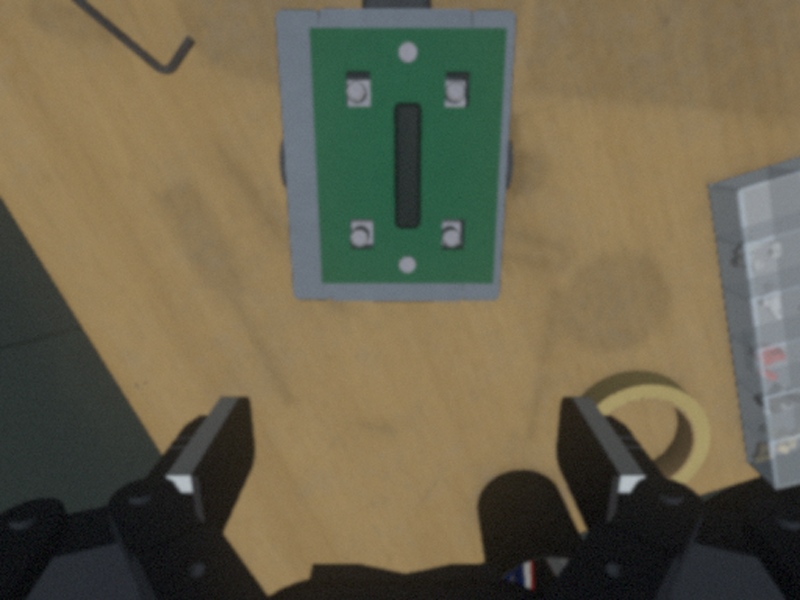

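View pics/c9.png

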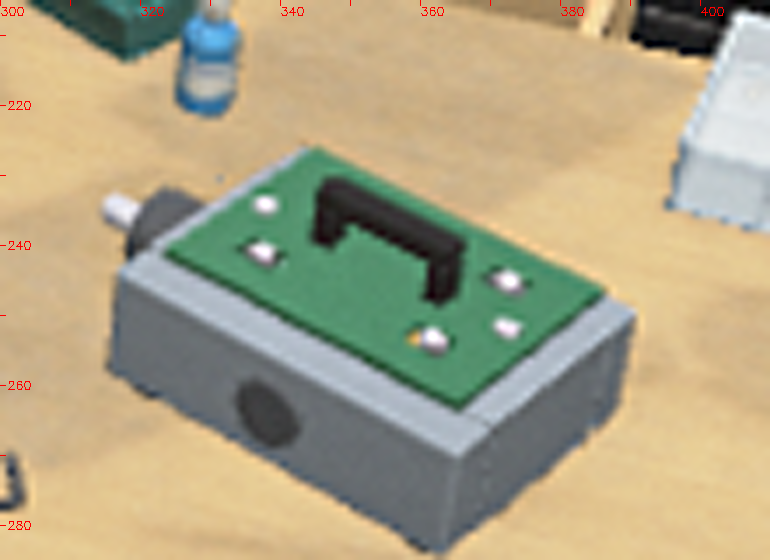

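View pics/d15.png

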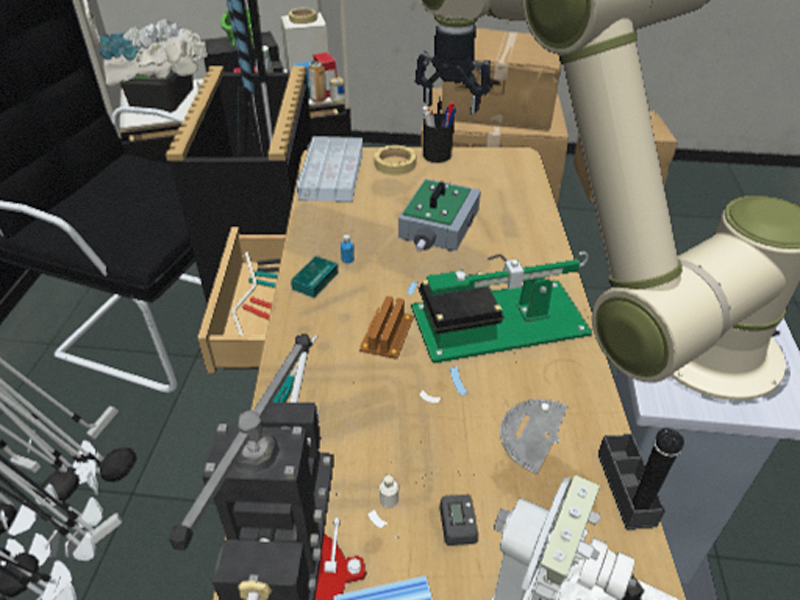

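All four studs stand through the slots, the plate lies flush on the rim, the bystanders are unmoved and the gripper is clear. Handing in.

```bash
python3 -c "
from bench import job,monitor
job.hand_in(); print(monitor.sense()['clock'])"
```

```text
the job is handed in; nothing more can be done
the job is handed in; nothing more can be done
```

The cover is on the gearbox, handle up, with all four studs through its slots. I handed the job in at about 30 s of the 59 s allowed; no verdict is reported.

- **Lay-down:** I drew the cover up out of the rack by its top edge and laid it on the bench at about (0.495, 0.215). I tilted it to 40°, rested the far edge on the bench and let go. The pictures showed it flat, handle up and released.
- **Placing:** I picked it up again by the handle and lowered it onto the studs where the cameras had located them. They sit about 5 mm from the housing centre along +x. The slots dropped over them at the first touch, so no sliding was needed.
- **Last checks:** The guarded descent stopped with the underside about 60 mm above the bench, which is rim height. The wrist and scene views show the plate flush and square. The gripper was open and well clear, with under 0.6 N on the tool. The glue bottles and angle gauge look unmoved.
- **Disagreements:** Camera heights came out 2 to 5 mm low against the stated values: rim 56 mm against 60, stud tips 67 mm against 70. The handle bar was worse, 19 to 24 mm against 33. I used the stated heights there; the touch on the rim confirmed 60 mm.

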